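# Tilt and lock the board holder

## Robot

A 6-joint arm with a two-finger parallel gripper is mounted at the origin on the work surface. World frame = base frame: x ahead of the robot, y to its left, z up, the work surface at z = 0. Lengths are in m, angles in rad, forces in N, time in s.
With the tool pointing down it reaches from about 0.25 to 0.725 m from the base axis. Payload 4 kg.
Tool frame: the origin (TCP) lies at the very end of the fingers, on their centre line; the grasp point (between the pads) lies 19 mm behind it; z points along the fingers, y is the line along which they close (so a half turn about z gives the same grasp; the last joint's range is limited). The gripper opens to 85 mm and grips with 20 to 120 N. Pads are 22 mm wide; open, the fingers measure 114 mm over their backs; the gripper's body (76 mm by 85 mm) begins 54 mm behind the grasp point. The pads swing forward as they close: fully open they stand 13 mm farther back than shut.
Start: joints at [1.305, 0.241, 0.005, 1.335, 0, 1.571], TCP at [0.131, 0.482, 0.231] pointing down, gripper open.
Joint ranges: [-2.72, 2.72], [-1.05, 1.87], [-1.09, 1.28], [-1.99, 2.15], [-1.42, 1.44], [-3.14, 3.14]. Speed limits (rad/s): [2.79, 2.79, 3.14, 3.14, 3.14, 3.14].

## Interface

Orientations are given as a unit quaternion [x, y, z, w].
In Python, from workcell import bot, vision, workorder gives the robot as it stands.
- The arm moves only by the shell command python3 -m creep 'ROWS' [OPENING]. ROWS is JSON, a list of rows, each a list of 2 entries, a list of its own where there are three numbers: the shift along the tool's x, y, z in mm, then the turn, a rotation vector about the tool's x, y, z in rad. In form: [[[dx, dy, dz], [wx, wy, wz]], ...]. A call has 1 to 12 rows; each row shifts and turns the commanded pose from where the row before left it, along the tool's axes as they then stand; what a row does not reach is not made up. A row lasts 1/8 s, in which the tool goes at most 62.5 mm and 10.7 degrees, less where a joint would pass 70% of its speed; a pose out of reach is approached as far as the arm can. A call is refused whole if a number of a shift passes 62.5 or a number of a turn 0.188, either way. A call with a gripper value outside its range is refused whole. OPENING is the finger opening in mm, from 0 to 85.4, set as the call begins (- or left out, the last holds). The fingers move at their own pace and stop on an object; the grip force is fixed at half the most. Time passes only in rows, so rows that do not move let the fingers close. It gives the time, the measured TCP pose, the force, the opening and the grip force at its end, in the units of the state.
- bot.get_obs(): the state, without advancing time (a new reading comes with each control period).
- vision.camera(name): name is "scene" or "top" or "wrist"; returns a dict with "image" (384x512x3 uint8, blue, green, red), "z_map" (384x512 float32, m along the optical axis (not along the pixel's ray), 0 where there is no reading), "K" (3x3 intrinsics, pixels), "k1" (the pictures are not rectified: a ray, as slopes to the right and down, at radius r is drawn at 1 + k1 r^2 times it, then the intrinsics apply), "rvec" (rotation vector, rad) and "tvec" (3), from world to camera coordinates, as OpenCV has them; the wrist camera has in their place "tool_from_camera" (4x4, takes a point from camera to tool coordinates, whose origin is the TCP and whose axes are the flange's). Camera axes: x right, y down, z forward; pixel columns grow to the right and rows downward; lengths in m; the calibration is good to about 2 mm. A picture is of the moment at which its call begins: read the wrist's pose just before it.
- workorder.job_done(): hands the job in; it is judged then, once.
Trained networks look in a picture, given as the dict that the camera call returned (one of the last four; its "shot" number tells which), for a name from the list of things; names that differ only in an ending like _2 or _b are one class to them, and where a whole thing is asked for, a point or a joint stands for the part that bears it (a point fixed in the world has none). Each returns a list of dicts, best first, with "score" (0 to 1); they miss things now and then, are a little off and sometimes report something else, mostly with a low value. They report only what shows in the picture. A call takes as long as a camera call.
- vision.spot_in(picture, query): "position" ([column, row] in pixels, amid what is visible of it).
- vision.place_of(picture, query): "position" ([column, row] in pixels: a listed point, or the origin of a listed thing).
The state is a dict: "clock": time; "joint_pos": joint angles; "joint_vel": joint speeds; "tau": joint torques, N m; "eef_pos": TCP position; "tool_rot": TCP orientation; "ft_force": force on the tool from outside, world axes, zero at the start; "ft_torque": the same for the moment, N m; "grip_width": finger opening in m; "grasp_force": force on a finger pad.
Only numpy, scipy, OpenCV 4.12 (cv2) and the standard library are available. Lean on these libraries where they do the work, as an engineer would, in place of code of your own. Each camera call takes 0.05 s, during which the arm holds its last target. There are 200 camera calls.

## Task

Swing the tilting circuit-board holder up to 60 degrees, its steepest pin position (handle side raised), and lock it there with the locking pin, pushed fully home through the hole in the top of the taller upright. The pin lies in one of the three identical lidded tubs: lift the lids until you find it; the lids may be left off anywhere on the bench, but the other two parts stay in their tubs, and the meter, bottle and mug are left alone.

Things in the scene. Friction and masses are not known exactly. Their poses are not given: they have to be found in the camera images.
- cradle (a joint): tilt of the holder's cradle about its level trunnion axis, rad. 0 = board level; positive = the U handle's side goes up. Stops at -0.6 and 1.35. Stiff hinge (0.25 N m friction): stays where it is left. Holes in its sector plate meet the hole in the taller upright at 0, 30 and 60 degrees (0, 0.524, 1.047 rad); the pin fits only there, with about 0.05 rad of slack
- trunnion (a point): middle of the holder's trunnion axis, 120 mm above the bench, midway between the uprights (fixed to the stand). Its y axis is the trunnion axis, pointing away from the taller, pin-side upright; x is level, from the U handle's side to the other; z up
- stand: fixed grey stand of the board holder, axes as trunnion, origin under its centre. Base 200 x 200 x 12 mm; pin-side upright 44 mm wide (x), 198 high, between y = -95 and -81 mm; other upright 140 high, y = 81 to 95. The steel sector plate, 14 mm thick, 78 mm outer radius, turns with the cradle 3 mm inside the pin-side upright
- handle_bar (a point): middle of the round bar of the cradle's steel U handle: 14 mm thick, level, parallel to the trunnion axis and 105 mm from it (at joint 0 level with the axis, on its -x side). The bar is 100 mm long between its two arms, with 43 mm of free space between it and the cradle's black frame (110 x 116 mm), so it can be pinched from above; it may turn between the fingers
- lock_hole (a point): centre of the mouth of the locking hole, on the outer face of the taller upright, 180 mm above the bench, 18 mm below the upright's top. The hole is 17 mm square and runs level along this point's +y (axes as trunnion): 14 mm through the upright, a 3 mm gap, 14 mm through the sector plate. The pin goes in from outside, along +y
- pin_grip (a point): centre of the locking pin's black block handle, 42 long (x) x 22 wide x 30 mm high, half-way up. x runs along the pin to the tip; z up. From its front face sticks out a round steel shank, 14 mm thick, 50 long (last 9 tapered to 7 mm). Lies level on its handle; 0.12 kg. Starts on the floor of one tub, under the lid, its tip pointing anywhere from ahead of the robot to its left. Fully home, the handle's front face meets the upright
- pin_tip (a point): end of the pin's shank, 71 mm ahead of the handle's centre along its x axis
- tub1_floor (a point): centre of the inner floor of a grey open square tub fixed to the bench: 128 x 128 mm outside, 120 x 120 inside, 45 mm high, floor and walls 4 mm thick; axes along its sides
- lid1_grip (a point): centre, half-way up, of the grip rib on the lid that starts on tub1: rib 60 mm long (x) x 18 wide (y) x 34 high on a loose grey plate 132 x 132 x 5 mm, whose top is 17 mm below this point; a 112 mm square plug reaches 6 mm below the plate into the tub. Lifted straight off; 0.12 kg. On the bench this point is 28 mm up
- tub2_floor (a point): centre of the inner floor of a grey open square tub fixed to the bench: 128 x 128 mm outside, 120 x 120 inside, 45 mm high, floor and walls 4 mm thick; axes along its sides (all three tubs alike)
- lid2_grip (a point): centre, half-way up, of the grip rib on the lid that starts on tub2: rib 60 mm long (x) x 18 wide (y) x 34 high on a loose grey plate 132 x 132 x 5 mm, whose top is 17 mm below this point; a 112 mm square plug reaches 6 mm below the plate into the tub. Lifted straight off; 0.12 kg. On the bench this point is 28 mm up
- tub3_floor (a point): centre of the inner floor of a grey open square tub fixed to the bench: 128 x 128 mm outside, 120 x 120 inside, 45 mm high, floor and walls 4 mm thick; axes along its sides (all three tubs alike)
- lid3_grip (a point): centre, half-way up, of the grip rib on the lid that starts on tub3: rib 60 mm long (x) x 18 wide (y) x 34 high on a loose grey plate 132 x 132 x 5 mm, whose top is 17 mm below this point; a 112 mm square plug reaches 6 mm below the plate into the tub. Lifted straight off; 0.12 kg. On the bench this point is 28 mm up
- spacer_mid (a point): centre of a plain black block 60 x 22 x 30 mm with no shank, in another tub; stays in its tub
- bracket_mid (a point): 10 mm above the underside of a small aluminium angle bracket, 70 x 30 mm, 30 high at one end, in the remaining tub; stays in its tub
- meter: yellow multimeter lying on the bench, 95 (x) x 145 (y) mm, 52 high; origin under its centre; leave alone
- bottle: white bottle, 60 mm across, 170 high; origin under its centre; leave alone
- mug: white mug, 80 mm across, 90 high, with a handle; origin under its centre; leave alone

How it is judged:
At the end, for the whole second after the job is handed in: The cradle stands at 60 degrees (within 0.08 rad) and at rest; the pin is through the upright's hole and the sector plate, its tip at least 42 of 50 mm past the upright's outer face, in line with the hole; no lid has fallen off the bench (value of joint cradle between 0.967 and 1.127 rad and y of pin_tip in the frame of lock_hole above 0.042 m and x of pin_tip in the frame of lock_hole between -0.01 and 0.01 m and z of pin_tip in the frame of lock_hole between -0.01 and 0.012 m and angle between the x axis of pin_tip and the y axis of lock_hole, either way round below 0.2 rad and distance between pin_grip and lock_hole below 0.034 m and velocity of joint cradle between -0.05 and 0.05 rad/s and height (world z) of each of lid1_grip, lid2_grip, lid3_grip above 0 m); the robot touches nothing.
It fails at once if the meter, bottle or mug is pushed more than 30 mm or knocked over (distance of any of meter, bottle, mug from where it was at the start of the episode above 0.03 m or angle between any of meter, bottle, mug's own z axis and vertical above 0.5 rad).
It fails at once if the plain block or the bracket is taken out of its tub (height (world z) of any of spacer_mid, bracket_mid above 0.07 m).
It also fails if it takes over 72 s, if anything falls off the work surface, if the arm or the gripper's body presses on something with over 40 N, if the wrist force passes 120 N, or if a joint passes its speed limit or range.

## Working session

There is one attempt and no reset: what is moved stays moved. The work goes in short steps, Python scripts to look and compute and a shell command to move; the robot and the scene stay as the last step left them, time stands still between calls to the robot, and variables do not carry over. Pictures are saved under pics/ and viewed, at most 10 in all, crops included, and the job is handed in when it is done.

```bash
ls; mkdir -p pics
cat > h.py <<'E'
import numpy as np, cv2
from scipy.spatial.transform import Rotation as R
from workcell import bot, vision, workorder
def cam(n):
    o=bot.get_obs(); c=vision.camera(n)
    if n=="wrist":
        T=np.eye(4);T[:3,:3]=R.from_quat(o["tool_rot"]).as_matrix();T[:3,3]=o["eef_pos"]
        c["W"]=T@np.array(c["tool_from_camera"])
    else:
        M=np.eye(4);M[:3,:3]=cv2.Rodrigues(np.array(c["rvec"],float))[0];M[:3,3]=np.ravel(c["tvec"]);c["W"]=np.linalg.inv(M)
    return c
def ray(c,p):
    K=np.array(c["K"]);d=np.array([(p[0]-K[0,2])/K[0,0],(p[1]-K[1,2])/K[1,1]]);u=d.copy()
    for _ in range(20): u=d/(1+c["k1"]*(u@u))
    return c["W"][:3,3], c["W"][:3,:3]@np.array([u[0],u[1],1])
def depthpt(c,p):
    o,r=ray(c,p);z=c["z_map"][int(round(p[1])),int(round(p[0]))];return o+r*z
def atz(c,p,z):
    o,r=ray(c,p);return o+r*(z-o[2])/r[2]
def tri(L):
    A=np.zeros((3,3));b=np.zeros(3)
    for c,p in L:
        o,r=ray(c,p);r=r/np.linalg.norm(r);P=np.eye(3)-np.outer(r,r);A+=P;b+=P@o
    return np.linalg.solve(A,b)
def cloud(c):
    h,w=c["z_map"].shape;K=np.array(c["K"],float);g=np.mgrid[0:h,0:w];p=np.stack([g[1],g[0]],-1).reshape(-1,2).astype(float)
    d=(p-K[[0,1],[2,2]])/K[[0,1],[0,1]];u=d.copy()
    for _ in range(20): u=d/(1+c["k1"]*(u**2).sum(1,keepdims=True))
    z=c["z_map"].reshape(-1,1);X=np.c_[u,np.ones(len(u))]*z
    return (X@c["W"][:3,:3].T+c["W"][:3,3]).reshape(h,w,3)
E
cat > s1.py <<'E'
from h import *
np.set_printoptions(precision=3,suppress=True)
names=["trunnion","stand","handle_bar","lock_hole","lid1_grip","tub1_floor","meter","bottle","mug"]
cs={n:cam(n) for n in("scene","top")}
cv2.imwrite("pics/top.png",cs["top"]["image"]);cv2.imwrite("pics/scene.png",cs["scene"]["image"])
for n,c in cs.items():
    print(n,"cam",c["W"][:3,3],c["W"][:3,2])
    for q in names:
        for d in vision.place_of(c,q)[:4]:
            if d["score"]>.2: print(q,round(d["score"],2),np.round(d["position"],1),depthpt(c,d["position"]))
    np.save(n+"_cl.npy",cloud(c))
print(bot.get_obs())
E
python3 s1.py
```

```text
pics
scene cam [ 1.243 -0.05   0.997] [-0.624  0.06  -0.779]
trunnion 0.71 [325.9 202.4] [0.584 0.212 0.121]
stand 0.74 [322. 227.] [0.593 0.212 0.012]
handle_bar 0.66 [310.  175.5] [0.481 0.187 0.124]
lock_hole 0.82 [293.4 193.7] [0.583 0.116 0.174]
lid1_grip 0.85 [230.4 199.2] [ 0.508 -0.055  0.082]
meter 0.77 [159.4 306.1] [ 0.801 -0.26   0.042]
bottle 0.67 [267.6 293.4] [0.814 0.016 0.072]
mug 0.84 [361.4 158.1] [0.345 0.4   0.033]
top cam [0.428 0.039 1.547] [ 0.095 -0.001 -0.995]
trunnion 0.82 [199.5 185.2] [0.582 0.217 0.123]
stand 0.83 [205.4 189.3] [0.569 0.2   0.118]
handle_bar 0.71 [207.9 218.5] [0.477 0.193 0.123]
lock_hole 0.56 [232.3 178. ] [0.601 0.114 0.13 ]
lid1_grip 0.62 [288.9 214.7] [ 0.483 -0.062  0.085]
meter 0.83 [340.1 125.2] [ 0.782 -0.249  0.036]
bottle 0.65 [260.3 128.2] [0.759 0.022 0.117]
mug 0.76 [144.7 270.3] [0.312 0.423 0.004]
{'clock': 1.0, 'joint_pos': array([ 1.305,  0.241,  0.005,  1.335, -0.   ,  1.571]), 'joint_vel': array([-0.   ,  0.001, -0.001,  0.001,  0.001,  0.   ]), 'tau': array([  0.   , -37.222,  25.27 ,   0.001,   0.   ,   0.   ]), 'eef_pos': array([0.131, 0.482, 0.231]), 'tool_rot': array([0.133, 0.991, 0.   , 0.   ]), 'ft_force': array([ 0.775, -0.034, -0.303]), 'ft_torque': array([ 0.011,  0.027, -0.018]), 'grasp_force': 0.0, 'grip_width': 0.08505747632221079}
```

```bash
python3 -c "
import cv2,numpy as np
a=cv2.imread('pics/top.png');b=cv2.imread('pics/scene.png')
cv2.imwrite('pics/both.png',cv2.resize(np.vstack([a,b]),(400,600)))"
```

```text
(no output)
```

View pics/top.png

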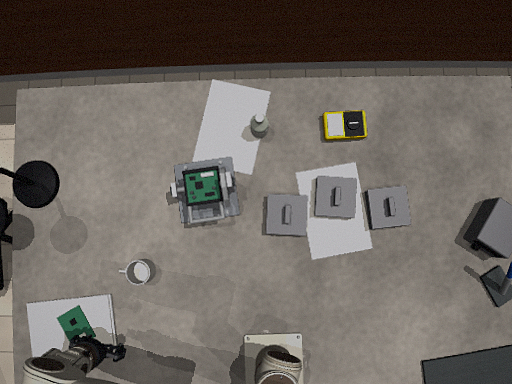

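View pics/scene.png

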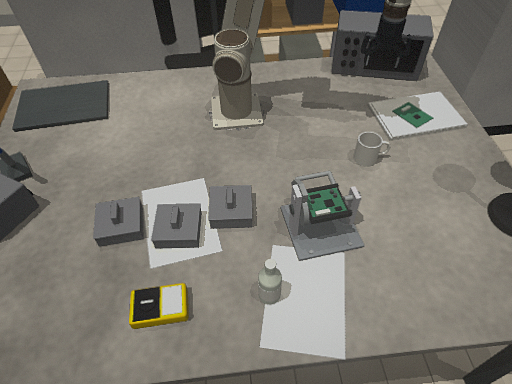

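Top view: three grey lidded tubs, with ribs at about (287,214), (337,195) and (390,206). The holder is at (205,188) with its handle towards the robot and the taller upright on the right. The bottle is at (260,128), the meter at (345,125) and the mug at (140,271). The scene view agrees. Next I'll refine the positions from two views and the depth.

```bash
cat > s2.py <<'E'
from h import *
np.set_printoptions(precision=3,suppress=True)
T,S=cam("top"),cam("scene")
for q in("trunnion","handle_bar","lock_hole"):
    a,b=vision.place_of(T,q)[0],vision.place_of(S,q)[0];print(q,tri([(T,a["position"]),(S,b["position"])]))
sp=[d for d in vision.place_of(T,"lid1_grip")+vision.place_of(T,"lid2_grip")]
print([(np.round(d["position"]),round(d["score"],2)) for d in sp])
P=cloud(T).reshape(-1,3);Q=cloud(S).reshape(-1,3)
def rect(X,t):
    r=cv2.minAreaRect((X[:,:2]*1000).astype(np.float32));bp=cv2.boxPoints(r)/1000
    e=bp[1]-bp[0];f=bp[2]-bp[1];l=e if np.linalg.norm(e)>np.linalg.norm(f) else f
    print(t,len(X),"c",np.array(r[0])/1000,"size",sorted(r[1]),"long axis deg",np.degrees(np.arctan2(l[1],l[0])),"z",np.median(X[:,2]))
for i,(x,y) in enumerate([(.485,-.06),(.53,-.235),(.5,-.41)]):
    for n,X in(("T",P),("S",Q)):
        m=(abs(X[:,0]-x)<.085)&(abs(X[:,1]-y)<.08)
        rect(X[m&(X[:,2]>.038)&(X[:,2]<.058)],f"{n} plate{i}");rect(X[m&(X[:,2]>.07)],f"{n} rib{i}")
for n,X in(("T",P),("S",Q)):
    m=(abs(X[:,0]-.58)<.15)&(abs(X[:,1]-.21)<.14)
    rect(X[m&(X[:,2]>.008)&(X[:,2]<.02)],n+" base");rect(X[m&(X[:,2]>.165)],n+" tall top")
    rect(X[m&(X[:,2]>.105)&(X[:,0]<.5)],n+" bar")
    b=X[m&(X[:,2]>.105)&(X[:,0]<.5)];print(np.percentile(b[:,2],[10,50,90]))
E
python3 s2.py
```

```text
trunnion [0.577 0.216 0.106]
handle_bar [0.474 0.201 0.105]
lock_hole [0.595 0.118 0.185]
[(array([286., 213.]), 0.76), (array([230., 176.]), 0.28), (array([336., 193.]), 0.57)]
T plate0 1445 c [ 0.486 -0.057] size [130.31735229492188, 132.81114196777344] long axis deg -4.4997635 z 0.04876619552669248
T rib0 112 c [ 0.486 -0.058] size [16.79328727722168, 57.98635482788086] long axis deg -1.6787573 z 0.08181097390376613
S plate0 1383 c [ 0.489 -0.057] size [131.7963104248047, 134.41506958007812] long axis deg -4.3761826 z 0.049440183024264894
S rib0 104 c [ 0.49  -0.056] size [15.292085647583008, 61.35059356689453] long axis deg -4.055009 z 0.08318797811337159
T plate1 1406 c [ 0.54 -0.22] size [129.35057067871094, 133.30303955078125] long axis deg 83.75953 z 0.04878219723363253
T rib1 110 c [ 0.539 -0.22 ] size [19.1087589263916, 58.65018844604492] long axis deg -5.499247 z 0.0815703089197537
S plate1 1471 c [ 0.542 -0.221] size [131.77767944335938, 133.8133087158203] long axis deg -4.8028035 z 0.049511400731584665
S rib1 129 c [ 0.544 -0.22 ] size [18.256093978881836, 62.86605072021
[... 588 characters left out ...]
5938, 278.6213073730469] long axis deg -3.6124642 z 0.011488436717559836
T tall top 229 c [0.568 0.127] size [31.056917190551758, 90.20841979980469] long axis deg 6.960503 z 0.1948926041678387
T bar 208 c [0.482 0.198] size [34.727867126464844, 115.89793395996094] long axis deg -89.73261 z 0.12400696370912923
[0.119 0.124 0.129]
S base 2136 c [0.583 0.209] size [200.0390625, 201.85093688964844] long axis deg 6.910413 z 0.011923157024556763
S tall top 313 c [0.574 0.128] size [32.205440521240234, 83.92069244384766] long axis deg 7.3629007 z 0.19405070635848864
S bar 180 c [0.479 0.198] size [30.817045211791992, 111.77531433105469] long axis deg 83.6582 z 0.1241767248365575
[0.12  0.124 0.127]
```

```bash
python3 -m creep '[[[0,0,0],[0,0,0.169]],[[0,0,0],[0,0,0.169]],[[0,0,0],[0,0,0.169]],[[0,0,0],[0,0,0.169]],[[0,0,0],[0,0,0.169]],[[0,0,0],[0,0,0.169]],[[0,0,0],[0,0,0.169]]]' 45
python3 -m creep '[[[-32.5,31,3],[0,0,0]],[[-32.5,31,3],[0,0,0]],[[-32.5,31,3],[0,0,0]],[[-32.5,31,3],[0,0,0]],[[-32.5,31,3],[0,0,0]],[[-32.5,31,3],[0,0,0]],[[-32.5,31,3],[0,0,0]],[[-32.5,31,3],[0,0,0]],[[-32.5,31,3],[0,0,0]],[[-32.5,31,3],[0,0,0]],[[0,0,0],[0,0,0]],[[0,0,0],[0,0,0]]]'
cat > s3.py <<'E'
from h import *
np.set_printoptions(precision=3,suppress=True)
c=cam("wrist");cv2.imwrite("pics/w1.png",c["image"])
for q in("handle_bar","trunnion","lock_hole"):
    for d in vision.place_of(c,q)[:1]: print(q,round(d["score"],2),d["position"],depthpt(c,d["position"]),atz(c,d["position"],.12))
E
python3 s3.py
```

```text
clock: 2.38
eef_pos: [0.1313, 0.4824, 0.2313]
tool_rot: [0.665, 0.747, -0.0, 0.0]
ft_force: [-0.6, -0.1, 0.3]
grip_width: 0.0452
grasp_force: 0.0
clock: 3.88
eef_pos: [0.4782, 0.1976, 0.2011]
tool_rot: [0.663, 0.749, -0.0, -0.0]
ft_force: [0.3, -0.4, -0.5]
grip_width: 0.0452
grasp_force: 0.0
handle_bar 0.78 [259.0, 199.3] [0.478 0.2   0.125] [0.478 0.198 0.12 ]
trunnion 0.87 [385.0, 199.4] [0.577 0.211 0.123] [0.579 0.21  0.12 ]
lock_hole 0.84 [399.7, 355.2] [0.467 0.28  0.343] [0.634 0.053 0.12 ]
```

View pics/w1.png

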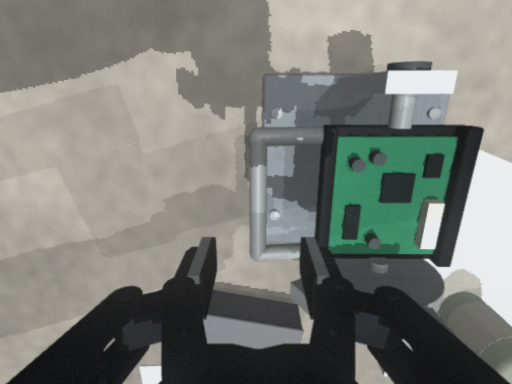

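The bar lies along column 258, between the fingers, so I'm descending to grip it.

```bash
python3 -m creep '[[[0,0,24.5],[0,0,0]],[[0,0,24.5],[0,0,0]],[[0,0,24.5],[0,0,0]],[[0,0,24.5],[0,0,0]],[[0,0,0],[0,0,0]]]'
python3 -m creep '[[[0,0,0],[0,0,0]],[[0,0,0],[0,0,0]],[[0,0,0],[0,0,0]],[[0,0,0],[0,0,0]],[[0,0,0],[0,0,0]]]' 5
```

```text
clock: 4.7
eef_pos: [0.4765, 0.1976, 0.1018]
tool_rot: [0.662, 0.749, -0.002, -0.001]
ft_force: [0.0, -0.7, -0.2]
grip_width: 0.0453
grasp_force: 0.0
clock: 5.32
eef_pos: [0.478, 0.1981, 0.1038]
tool_rot: [0.663, 0.749, 0.0, -0.001]
ft_force: [-5.0, 2.1, 3.8]
grip_width: 0.0116
grasp_force: 58.5
```

```bash
python3 -m creep '[[[0,1.6,-18.2],[0,0,0]],[[0,4.7,-17.7],[0,0,0]],[[0,7.7,-16.6],[0,0,0]],[[0,10.5,-15],[0,0,0]],[[0,12.9,-12.9],[0,0,0]],[[0,15,-10.5],[0,0,0]],[[0,0,0],[0,0,0]],[[0,0,0],[0,0,0]]]'
cat > s4.py <<'E'
from h import *
np.set_printoptions(precision=3,suppress=True)
for n in("scene","top"):
    c=cam(n);X=cloud(c);cv2.imwrite(f"pics/a_{n}.png",c["image"])
    for q in("handle_bar","lock_hole"):
        for d in vision.place_of(c,q)[:1]: print(n,q,round(d["score"],2),d["position"],depthpt(c,d["position"]))
    # board (green) plane -> tilt
    h=cv2.cvtColor(c["image"],cv2.COLOR_BGR2HSV);m=(h[...,0]>50)&(h[...,0]<85)&(h[...,1]>120)&(abs(X[...,0]-.58)<.12)&(abs(X[...,1]-.21)<.09)
    p=X[m];print(m.sum())
    if m.sum()>60:
        p=p[np.linalg.norm(p-np.median(p,0),axis=1)<.09]
        for _ in range(4):
            u,s,v=np.linalg.svd(p-p.mean(0),full_matrices=False);r=(p-p.mean(0))@v[2];k=abs(r)<max(.004,2*np.median(abs(r)));p=p[k]
        nn=v[2]*np.sign(v[2][2]);ex=np.array([.9925,.122,0]);print("tilt",np.arctan2(nn@ex,nn[2]),nn)
E
python3 s4.py
```

```text
clock: 6.32
eef_pos: [0.5237, 0.2036, 0.1982]
tool_rot: [0.662, 0.749, -0.003, -0.004]
ft_force: [-25.3, -3.5, 28.5]
grip_width: 0.0119
grasp_force: 60.1
scene handle_bar 0.73 [319.0, 164.7] [0.53  0.193 0.222]
5
top handle_bar 0.79 [201.3, 203.4] [0.489 0.148 0.654]
top lock_hole 0.71 [229.3, 178.1] [0.592 0.119 0.202]
98
tilt 0.9764423767557775 [0.824 0.087 0.56 ]
```

The start tilt was -0.07 rad: the chord fit and the board plane both give 0.976 now. Correcting upward.

```bash
python3 -m creep '[[[0,0,-3.7],[0,0,0]],[[0,0,-3.7],[0,0,0]],[[0,0,0],[0,0,0]],[[0,0,0],[0,0,0]]]'; python3 s4.py
```

```text
clock: 7.12
eef_pos: [0.5282, 0.2041, 0.2018]
tool_rot: [0.662, 0.749, -0.001, -0.002]
ft_force: [-8.1, 1.1, 3.6]
grip_width: 0.0117
grasp_force: 59.7
scene handle_bar 0.8 [319.5, 169.1] [0.54  0.193 0.215]
scene lock_hole 0.85 [297.5, 192.5] [0.598 0.123 0.195]
3
top handle_bar 0.78 [197.7, 201.2] [0.493 0.154 0.659]
top lock_hole 0.89 [231.6, 180.0] [0.428 0.039 1.547]
81
tilt 1.0415324157387662 [0.857 0.101 0.505]
```

```bash
python3 -m creep '[[[0,0,0],[0,0,0]],[[0,0,0],[0,0,0]],[[0,0,0],[0,0,0]],[[0,0,-20],[0,0,0]],[[0,0,-40],[0,0,0]],[[0,0,-40],[0,0,0]]]' 45
python3 -m creep '[[[0,0,0],[0,0,-0.1725]],[[0,0,0],[0,0,-0.1725]],[[0,0,0],[0,0,-0.1725]],[[0,0,0],[0,0,-0.1725]],[[0,0,0],[0,0,-0.1725]],[[0,0,0],[0,0,-0.1725]],[[0,0,0],[0,0,-0.1725]],[[0,0,0],[0,0,-0.1725]]]'
python3 -m creep '[[[4,-44,0],[0,0,0]],[[4,-44,0],[0,0,0]],[[4,-44,0],[0,0,0]],[[4,-44,40],[0,0,0]],[[4,-44,40],[0,0,0]],[[2,-43,40],[0,0,0]],[[0,0,30],[0,0,0]],[[0,0,0],[0,0,0]],[[0,0,0],[0,0,0]]]'
python3 s4.py
cat > s5.py <<'E'
from h import *
import sys
np.set_printoptions(precision=3,suppress=True)
def rects(c,lo,hi,x,y,r=.08):
    X=cloud(c).reshape(-1,3);m=(abs(X[:,0]-x)<r)&(abs(X[:,1]-y)<r)&(X[:,2]>lo)&(X[:,2]<hi);X=X[m]
    a,b,t=cv2.minAreaRect((X[:,:2]*1000).astype(np.float32));bp=cv2.boxPoints((a,b,t))
    e=bp[1]-bp[0];f=bp[2]-bp[1];l=e if np.linalg.norm(e)>np.linalg.norm(f) else f
    print("c",np.array(a),"size",np.round(sorted(b)),"long deg",np.degrees(np.arctan2(l[1],l[0])),"z",np.median(X[:,2]))
if __name__=="__main__":
    x,y=map(float,sys.argv[1:3]);c=cam("wrist");rects(c,.068,.1,x,y);o=bot.get_obs();print(o["eef_pos"],o["tool_rot"])
    for d in vision.place_of(c,"lid1_grip")[:2]: print(d["score"],atz(c,d["position"],.066))
E
python3 s5.py .488 -.057
```

```text
clock: 8.18
eef_pos: [0.5307, 0.2038, 0.3025]
tool_rot: [0.663, 0.749, -0.0, 0.0]
ft_force: [1.3, 0.7, 0.9]
grip_width: 0.0449
grasp_force: 0.0
clock: 9.18
eef_pos: [0.531, 0.2039, 0.3016]
tool_rot: [0.032, 0.999, -0.0, 0.0]
ft_force: [-0.1, -0.1, -0.7]
grip_width: 0.0445
grasp_force: 0.0
clock: 10.3
eef_pos: [0.4917, -0.0568, 0.1529]
tool_rot: [0.034, 0.999, -0.0, 0.001]
ft_force: [0.4, 0.0, -0.0]
grip_width: 0.0451
grasp_force: 0.0
scene lock_hole 0.74 [292.5, 195.7] [0.58  0.115 0.162]
2
top handle_bar 0.89 [203.2, 201.5] [0.524 0.196 0.212]
top lock_hole 0.79 [228.7, 179.6] [0.588 0.121 0.198]
171
tilt 1.0406569609857084 [0.857 0.101 0.506]
c [486.937 -55.997] size [18. 59.] long deg -4.3134575 z 0.08336047914301675
[ 0.491 -0.057  0.152] [ 0.034  0.999 -0.     0.001]
0.83 [ 0.488 -0.053  0.066]
0.29 [ 0.545 -0.221  0.066]
```

```bash
python3 -m creep '[[[0,0,32],[0,0,0]],[[3,1,32],[0,0,0]],[[0,0,32],[0,0,0]],[[0,0,0],[0,0,0]]]'
python3 -m creep '[[[0,0,0],[0,0,0]],[[0,0,0],[0,0,0]],[[0,0,0],[0,0,0]],[[0,0,0],[0,0,0]],[[0,0,-20],[0,0,0]],[[0,0,-30],[0,0,0]],[[0,0,-30],[0,0,0]],[[0,0,0],[0,0,0]]]' 5
python3 -m creep '[[[33,0,0],[0,0,0]],[[33,0,0],[0,0,0]],[[33,0,0],[0,0,0]],[[33,0,30],[0,0,0]],[[33,0,30],[0,0,0]],[[0,0,30],[0,0,0]],[[0,0,20],[0,0,0]],[[0,0,5],[0,0,0]],[[0,0,0],[0,0,0]]]'
cat > s6.py <<'E'
from h import *
import sys
np.set_printoptions(precision=3,suppress=True)
c=cam("top");u,v=map(int,sys.argv[1:3]);s=cam("scene");u2,v2=map(int,sys.argv[3:5])
a=c["image"][v-35:v+35,u-35:u+35];b=s["image"][v2-35:v2+35,u2-35:u2+35]
cv2.imwrite(sys.argv[5],cv2.resize(np.hstack([a,b]),(800,400),interpolation=cv2.INTER_CUBIC))
for q in("pin_grip","pin_tip","spacer_mid","bracket_mid"):
    for n,k in(("T",c),("S",s)):
        for d in vision.place_of(k,q)[:2]: print(n,q,round(d["score"],2),np.round(d["position"]),atz(k,d["position"],.019))
E
python3 s6.py 289 215 230 205 pics/t1.png
```

```text
clock: 11.2
eef_pos: [0.4853, -0.0554, 0.0536]
tool_rot: [0.034, 0.999, 0.0, -0.003]
ft_force: [-0.2, 0.6, 0.4]
grip_width: 0.0454
grasp_force: 0.0
clock: 12.2
eef_pos: [0.4896, -0.056, 0.138]
tool_rot: [0.034, 0.999, -0.0, 0.003]
ft_force: [-0.2, 0.7, -0.9]
grip_width: 0.0169
grasp_force: 59.3
clock: 13.32
eef_pos: [0.3225, -0.0443, 0.0203]
tool_rot: [0.034, 0.999, 0.0, -0.001]
ft_force: [0.2, -1.0, -0.6]
grip_width: 0.0168
grasp_force: 59.2
T spacer_mid 0.64 [289. 212.] [ 0.493 -0.066  0.019]
T spacer_mid 0.5 [229. 180.] [0.608 0.131 0.019]
S spacer_mid 0.7 [361. 157.] [0.326 0.408 0.019]
S spacer_mid 0.51 [232. 207.] [ 0.488 -0.052  0.019]
```

View pics/t1.png

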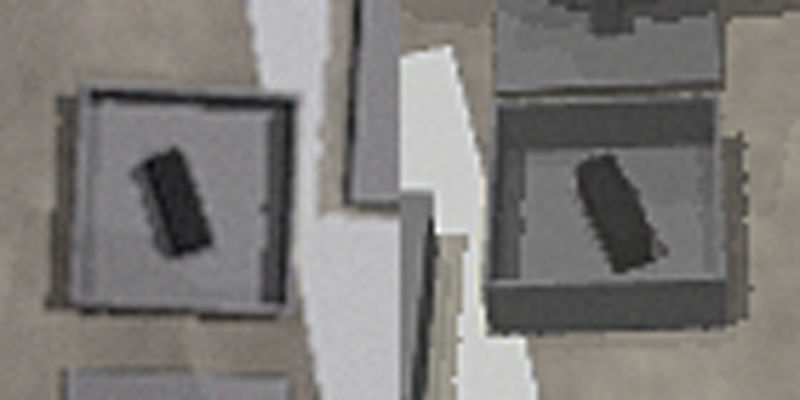

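Tub 1 holds the plain block (dark, no shank, at about (175,200) in the crop). Next is lid 2.

```bash
python3 -m creep '[[[0,0,0],[0,0,0]],[[0,0,0],[0,0,0]],[[0,0,0],[0,0,0]],[[0,0,-40],[0,0,0]],[[0,0,-50],[0,0,0]],[[0,0,-43],[0,0,0]]]' 45
python3 -m creep '[[[-38.5,-27,0],[0,0,0]],[[-38.5,-27,0],[0,0,0]],[[-38.5,-27,0],[0,0,0]],[[-38.5,-27,0],[0,0,0]],[[-38.5,-27,0],[0,0,0]],[[-38,-26,0],[0,0,0]],[[0,0,0],[0,0,0]],[[0,0,0],[0,0,0]]]'
python3 s5.py .542 -.221
```

```text
clock: 14.58
eef_pos: [0.323, -0.0444, 0.1553]
tool_rot: [0.034, 0.999, -0.0, 0.0]
ft_force: [0.3, 0.0, -0.1]
grip_width: 0.045
grasp_force: 0.0
clock: 15.58
eef_pos: [0.541, -0.2204, 0.1528]
tool_rot: [0.034, 0.999, 0.001, -0.001]
ft_force: [0.2, -0.3, -0.3]
grip_width: 0.0449
grasp_force: 0.0
c [ 540.417 -220.216] size [18. 60.] long deg -5.8079853 z 0.08332505332504597
[ 0.541 -0.22   0.153] [ 0.034  0.999  0.    -0.001]
```

```bash
python3 -m creep '[[[0,0,32],[0,0,0]],[[0,0,32],[0,0,0]],[[0,0,33],[0,0,0]],[[0,0,0],[0,0,0]]]'
python3 -m creep '[[[0,0,0],[0,0,0]],[[0,0,0],[0,0,0]],[[0,0,0],[0,0,0]],[[0,0,0],[0,0,0]],[[0,0,-20],[0,0,0]],[[0,0,-30],[0,0,0]],[[0,0,-30],[0,0,0]],[[0,0,0],[0,0,0]]]' 5
python3 -m creep '[[[38,-2,0],[0,0,0]],[[38,-2,0],[0,0,0]],[[38,-2,0],[0,0,0]],[[38,-2,30],[0,0,0]],[[38,-2,30],[0,0,0]],[[0,0,30],[0,0,0]],[[0,0,20],[0,0,0]],[[0,0,5],[0,0,0]],[[0,0,0],[0,0,0]]]'
python3 s6.py 337 197 178 225 pics/t2.png
```

```text
clock: 16.18
eef_pos: [0.5389, -0.2191, 0.0546]
tool_rot: [0.034, 0.999, 0.001, -0.003]
ft_force: [-0.6, -0.2, 1.6]
grip_width: 0.0449
grasp_force: 0.0
clock: 17.18
eef_pos: [0.544, -0.2217, 0.1398]
tool_rot: [0.034, 0.999, -0.001, 0.003]
ft_force: [0.4, 0.5, -0.4]
grip_width: 0.0168
grasp_force: 60.7
clock: 18.3
eef_pos: [0.3513, -0.2175, 0.0213]
tool_rot: [0.034, 0.999, 0.0, -0.001]
ft_force: [-0.3, 0.3, -0.6]
grip_width: 0.0169
grasp_force: 60.6
T pin_grip 0.64 [336. 207.] [ 0.506 -0.226  0.019]
T pin_grip 0.52 [233. 174.] [0.626 0.115 0.019]
S pin_grip 0.6 [176. 218.] [ 0.511 -0.226  0.019]
S pin_tip 0.72 [294. 192.] [0.451 0.15  0.019]
S pin_tip 0.67 [178. 237.] [ 0.581 -0.221  0.019]
T spacer_mid 0.61 [287. 216.] [ 0.482 -0.061  0.019]
S spacer_mid 0.44 [232. 208.] [ 0.491 -0.051  0.019]
T bracket_mid 0.67 [336. 255.] [ 0.347 -0.217  0.019]
T bracket_mid 0.43 [285. 264.] [ 0.322 -0.049  0.019]
```

View pics/t2.png

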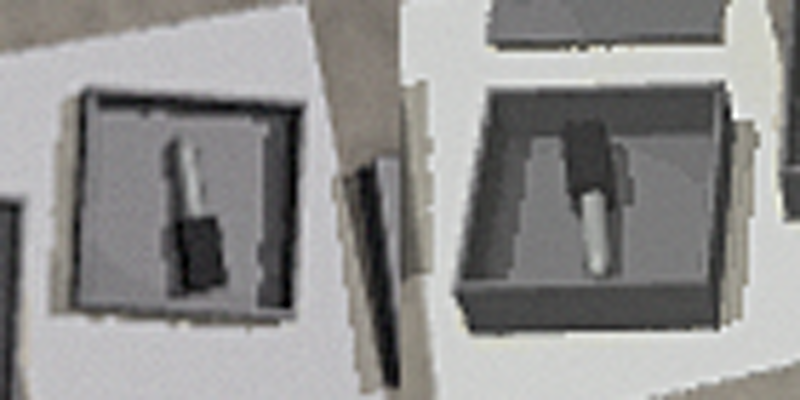

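Pin found in tub 2: black handle near the robot at (200,255) in the crop, shank pointing ahead. Moving above it for a close measurement.

```bash
python3 -m creep '[[[0,0,0],[0,0,0]],[[0,0,0],[0,0,0]],[[0,0,0],[0,0,0]],[[0,0,-40],[0,0,0]],[[0,0,-50],[0,0,0]],[[0,0,-50],[0,0,0]]]' 45
python3 -m creep '[[[-31.5,0.5,0],[0,0,-0.05]],[[-31.5,0,0],[0,0,-0.05]],[[-31.5,0,0],[0,0,-0.05]],[[-31.5,0,0],[0,0,0]],[[-31.5,0,0],[0,0,0]],[[0,0,0],[0,0,0]],[[0,0,0],[0,0,0]]]'
cat > s7.py <<'E'
from h import *
np.set_printoptions(precision=4,suppress=True)
c=cam("wrist");cv2.imwrite("pics/w2.png",c["image"]);o=bot.get_obs();X=cloud(c)
r=[vision.place_of(c,q)[:1] for q in("pin_grip","pin_tip")]
P=[]
for d in r:
    if d: p=atz(c,d[0]["position"],.019);P.append(p);print(round(d[0]["score"],2),d[0]["position"],p,depthpt(c,d[0]["position"]))
if len(P)==2: e=P[1]-P[0];print("net yaw",np.degrees(np.arctan2(e[1],e[0])),np.linalg.norm(e))
g=c["image"].max(2);m=(abs(X[...,0]-.54)<.05)&(abs(X[...,1]+.22)<.05)&(X[...,2]>.012)&(X[...,2]<.042)
p=X[m];p=p[:,:3];print(len(p))
def rect(p,t):
    a,b,_=cv2.minAreaRect((p[:,:2]*1000).astype(np.float32));bp=cv2.boxPoints((a,b,_));e=bp[1]-bp[0];f=bp[2]-bp[1];l=e if np.linalg.norm(e)>np.linalg.norm(f) else f
    print(t,a,b,np.degrees(np.arctan2(l[1],l[0])),np.median(p[:,2]))
rect(p,"pin");rect(p[p[:,2]>.029],"handle")
print(o["eef_pos"],o["tool_rot"])
E
python3 s7.py
```

```text
clock: 19.55
eef_pos: [0.3514, -0.2175, 0.163]
tool_rot: [0.034, 0.999, 0.0, -0.0]
ft_force: [1.0, -1.0, -0.4]
grip_width: 0.0451
grasp_force: 0.0
clock: 20.42
eef_pos: [0.5081, -0.2137, 0.1611]
tool_rot: [-0.041, 0.999, 0.0, -0.001]
ft_force: [0.1, -0.0, -0.4]
grip_width: 0.0448
grasp_force: 0.0
0.76 [244.3, 242.9] [ 0.5812 -0.2214  0.019 ] [ 0.5784 -0.2213  0.024 ]
1495
pin (535.7498779296875, -224.92808532714844) (91.92105865478516, 22.028093338012695) 5.2649693 0.032858871458600614
handle (510.56756591796875, -227.26136779785156) (41.23585891723633, 22.039274215698242) 5.089209 0.03349882029465007
[ 0.5079 -0.2138  0.1613] [-0.0404  0.9992  0.0002 -0.0007]
```

View pics/w2.png

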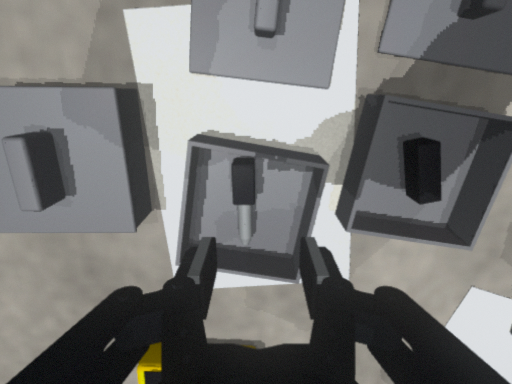

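Handle centre (0.511,-0.227), yaw 5.2°, top at 34 mm. Picture shows handle at (244,180), shank towards (245,243). Grasping.

```bash
python3 -m creep '[[[-1.6,-13.7,20],[0,0,-0.01]],[[0,0,40],[0,0,0]],[[0,0,40],[0,0,0]],[[0,0,30],[0,0,0]],[[0,0,16],[0,0,0]],[[0,0,6],[0,0,0]],[[0,0,0],[0,0,0]]]'
python3 -m creep '[[[0,0,0],[0,0,0]],[[0,0,0],[0,0,0]],[[0,0,0],[0,0,0]],[[0,0,0],[0,0,0]],[[0,0,0],[0,0,0]]]' 8
python3 -m creep '[[[0,0,-15],[0,0,0]],[[0,0,-40],[0,0,0]],[[0,0,-50],[0,0,0]],[[0,0,-50],[0,0,0]],[[0,0,-50],[0,0,0]],[[0,0,-40],[0,0,0]],[[0,0,0],[0,0,0]],[[0,0,0],[0,0,0]]]'
```

```text
clock: 21.45
eef_pos: [0.512, -0.2277, 0.0103]
tool_rot: [-0.045, 0.999, -0.0, 0.0]
ft_force: [0.1, -0.5, 0.4]
grip_width: 0.0452
grasp_force: 0.0
clock: 22.08
eef_pos: [0.5128, -0.2279, 0.0111]
tool_rot: [-0.046, 0.999, -0.001, 0.001]
ft_force: [0.0, 0.5, 6.0]
grip_width: 0.0209
grasp_force: 60.2
clock: 23.08
eef_pos: [0.5111, -0.2272, 0.2542]
tool_rot: [-0.046, 0.999, 0.0, -0.0]
ft_force: [-0.5, 0.4, -0.3]
grip_width: 0.021
grasp_force: 59.4
```

```bash
cat > s8.py <<'E'
from h import *
np.set_printoptions(precision=4,suppress=True)
C=np.array([.583,.209]);a=np.radians(7.1);ex=np.array([np.cos(a),np.sin(a)]);ey=np.array([-ex[1],ex[0]])
for n in("top","scene"):
    c=cam(n);X=cloud(c).reshape(-1,3);s=np.c_[(X[:,:2]-C)@ex,(X[:,:2]-C)@ey,X[:,2]]
    m=(abs(s[:,0])<.06)&(s[:,1]>-.11)&(s[:,1]<-.081)&(s[:,2]>.188)&(s[:,2]<.21);t=s[m]
    print(n,"upright top",len(t),"x",np.percentile(t[:,0],[0,3,50,97,100]),"y",np.percentile(t[:,1],[0,3,50]),"z",np.median(t[:,2]))
    m=(abs(s[:,0])<.06)&(s[:,1]>-.105)&(s[:,1]<-.088)&(s[:,2]>.03)&(s[:,2]<.19);t=s[m]
    if len(t): print(" outer face",len(t),"x",np.percentile(t[:,0],[1,50,99]),"y",np.median(t[:,1]))
    r=cv2.minAreaRect((X[(abs(s[:,0])<.13)&(abs(s[:,1])<.13)&(X[:,2]>.007)&(X[:,2]<.017)][:,:2]*1000).astype(np.float32));print(" base",r)
    for d in vision.place_of(c,"lock_hole")[:1]:
        p=d["position"];o,v=ray(c,p);k=(-.095-(o[:2]-C)@ey)/(v[:2]@ey);q=o+k*v;print(" hole on face: x",(q[:2]-C)@ex,"z",q[2],d["score"])
E
python3 s8.py
python3 -m creep '[[[0,0,0],[0,0,-0.178]],[[0,0,0],[0,0,-0.178]],[[0,0,0],[0,0,-0.178]],[[0,0,0],[0,0,-0.178]],[[0,0,0],[0,0,-0.178]],[[0,0,0],[0,0,-0.178]],[[0,0,0],[0,0,-0.178]],[[0,0,0],[0,0,-0.178]],[[0,0,0],[0,0,-0.178]]]'
python3 -m creep '[[[-36,-20,0],[0,0,0]],[[-36,-20,0],[0,0,0]],[[-37,-21,0],[0,0,0]],[[-37,-21,0],[0,0,0]],[[-37,-21,0],[0,0,0]],[[-37,-21,0],[0,0,0]],[[0,0,30],[0,0,0]],[[0,0,30],[0,0,0]],[[0,0,22],[0,0,0]],[[0,0,0],[0,0,0]],[[0,0,0],[0,0,0]]]'
```

```text
top upright top 72 x [-0.0271 -0.0258 -0.0048  0.0158  0.0169] y [-0.095  -0.0949 -0.0883] z 0.19600184628228978
 outer face 46 x [-0.0274 -0.0138  0.0138] y -0.09497018967102783
 base ((583.5533447265625, 212.40557861328125), (249.89666748046875, 255.10165405273438), 5.3965678215026855)
 hole on face: x -0.19790831433832562 z 1.8060518127861012 0.65
scene upright top 92 x [-0.0245 -0.0216  0.001   0.021   0.0224] y [-0.0952 -0.095  -0.0888] z 0.19671667034030332
 outer face 274 x [-0.0222  0.0084  0.022 ] y -0.09451536154236387
 base ((583.5586547851562, 208.2850341796875), (199.94638061523438, 200.8031463623047), 6.219785213470459)
 hole on face: x -0.0027248134718000747 z 0.18769889197301248 0.94
clock: 24.4
eef_pos: [0.5111, -0.2272, 0.2534]
tool_rot: [0.751, -0.66, -0.001, 0.0]
ft_force: [-0.1, -0.4, -2.0]
grip_width: 0.0208
grasp_force: 59.4
clock: 25.78
eef_pos: [0.6081, 0.006, 0.173]
tool_rot: [0.749, -0.663, 0.0, -0.0]
ft_force: [-0.2, -0.6, -1.3]
grip_width: 0.0206
grasp_force: 59.5
```

```bash
cat > s9.py <<'E'
from h import *
import sys
np.set_printoptions(precision=4,suppress=True)
C=np.array([.583,.209]);a=np.radians(7.0);ex=np.array([np.cos(a),np.sin(a)]);ey=np.array([-ex[1],ex[0]])
c=cam("scene");cv2.imwrite(sys.argv[1],cv2.resize(c["image"][140:240,220:353],(798,600),interpolation=cv2.INTER_CUBIC))
for q in("lock_hole","pin_tip","pin_grip"):
    for d in vision.place_of(c,q)[:2]:
        p=depthpt(c,d["position"]);print(q,round(d["score"],2),d["position"],"stand",(p[:2]-C)@ex,(p[:2]-C)@ey,p[2])
X=cloud(c).reshape(-1,3);s=np.c_[(X[:,:2]-C)@ex,(X[:,:2]-C)@ey,X[:,2]]
m=(abs(s[:,0])<.02)&(s[:,1]<-.1)&(s[:,1]>-.18)&(s[:,2]>.16)&(s[:,2]<.195);t=s[m]
for lo in np.arange(-.18,-.1,.01):
    k=t[(t[:,1]>=lo)&(t[:,1]<lo+.01)]
    if len(k): print(lo,len(k),"x",k[:,0].min(),k[:,0].max(),"z",k[:,2].min(),k[:,2].max())
E
python3 s9.py pics/z1.png
```

```text
lock_hole 0.73 [296.2, 195.2] stand 0.012482878628605759 -0.09298961095504622 0.19572941471672656
pin_tip 0.7 [281.2, 199.5] stand -0.13267061651389778 -0.08525565899413029 -0.0016816516948082727
pin_tip 0.4 [293.5, 192.2] stand -0.0021557985304292014 -0.09565911803585252 0.19171140640471318
pin_grip 0.44 [255.8, 202.7] stand 0.0647716434977059 -0.21362698217755177 0.2662425644905235
pin_grip 0.39 [325.5, 201.1] stand -0.0022930985588701202 0.0028237995221313925 0.12289727301582043
-0.18 13 x -0.0020138414710912196 0.007347765014283288 z 0.17669609336466607 0.18711716242293186
-0.16999999999999998 20 x -0.0054618733788649055 0.0066459737919989555 z 0.17669112106799467 0.1902525278295324
-0.15999999999999998 20 x -0.0032114576131040385 0.008105095049244006 z 0.17868116328392547 0.1879706417300736
-0.14999999999999997 18 x -0.004359665221271662 0.00912610201761476 z 0.17864744867081372 0.19024139865638912
-0.13999999999999996 6 x -0.0031536743839429356 0.004596507438869785 z 0.18024849626370598 0.18640937578216432
```

View pics/z1.png

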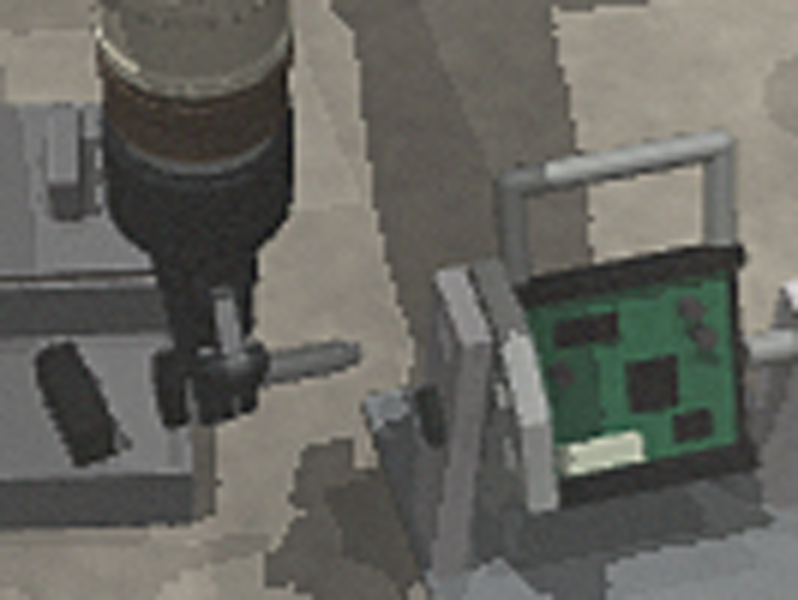

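Shank points at the upright, with the tip at (355,352) in the crop and the hole edge-on near (450,350). Everything is consistent, so I'm advancing carefully.

```bash
python3 -m creep '[[[0,1.4,1.5],[0,0,0]],[[-10,0,0],[0,0,0]],[[-10,0,0],[0,0,0]],[[-10,0,0],[0,0,0]],[[-5,0,0],[0,0,0]],[[-4,0,0],[0,0,0]],[[-4,0,0],[0,0,0]],[[-4,0,0],[0,0,0]],[[0,0,0],[0,0,0]]]'
```

```text
clock: 27.1
eef_pos: [0.6007, 0.0527, 0.1711]
tool_rot: [0.749, -0.662, -0.0, 0.0]
ft_force: [0.2, -0.6, -1.4]
grip_width: 0.0207
grasp_force: 59.5
```

```bash
python3 -m creep '[[[-4,0,0],[0,0,0]],[[-3,0,0],[0,0,0]],[[-3,0,0],[0,0,0]],[[0,0,0],[0,0,0]]]';python3 -m creep '[[[-3,0,0],[0,0,0]],[[-3,0,0],[0,0,0]],[[0,0,0],[0,0,0]]]'
```

```text
clock: 27.6
eef_pos: [0.5995, 0.0627, 0.1711]
tool_rot: [0.749, -0.662, 0.0, -0.0]
ft_force: [-0.3, -0.2, -1.0]
grip_width: 0.0208
grasp_force: 59.5
clock: 27.98
eef_pos: [0.5987, 0.0687, 0.1711]
tool_rot: [0.749, -0.662, -0.0, -0.0]
ft_force: [0.1, 0.3, -0.6]
grip_width: 0.021
grasp_force: 59.5
```

```bash
python3 -m creep '[[[-3,0,0],[0,0,0]],[[-3,0,0],[0,0,0]],[[-3,0,0],[0,0,0]],[[-3,0,0],[0,0,0]],[[0,0,0],[0,0,0]]]';python3 -m creep '[[[-3,0,0],[0,0,0]],[[-3,0,0],[0,0,0]],[[-3,0,0],[0,0,0]],[[0,0,0],[0,0,0]]]'
```

```text
clock: 28.6
eef_pos: [0.5972, 0.0806, 0.1711]
tool_rot: [0.749, -0.662, -0.0, 0.0]
ft_force: [0.5, -0.3, -1.8]
grip_width: 0.0207
grasp_force: 59.5
clock: 29.1
eef_pos: [0.5962, 0.0896, 0.1711]
tool_rot: [0.749, -0.662, -0.0, -0.0]
ft_force: [0.5, -0.1, -0.6]
grip_width: 0.021
grasp_force: 59.5
```

Tip is about 43 mm in with no resistance; pushing until contact.

```bash
python3 -m creep '[[[-3,0,0],[0,0,0]],[[-2,0,0],[0,0,0]],[[0,0,0],[0,0,0]]]';python3 -m creep '[[[-2,0,0],[0,0,0]],[[-1,0,0],[0,0,0]],[[0,0,0],[0,0,0]]]';python3 -m creep '[[[-1,0,0],[0,0,0]],[[-1,0,0],[0,0,0]],[[0,0,0],[0,0,0]]]'; python3 s9.py pics/z2.png
```

```text
clock: 29.48
eef_pos: [0.5955, 0.0944, 0.1711]
tool_rot: [0.749, -0.662, -0.0, 0.0]
ft_force: [0.6, -0.4, -0.8]
grip_width: 0.0207
grasp_force: 59.5
clock: 29.85
eef_pos: [0.5954, 0.0947, 0.1711]
tool_rot: [0.748, -0.663, 0.002, 0.002]
ft_force: [0.0, -7.0, -0.4]
grip_width: 0.0206
grasp_force: 59.5
clock: 30.22
eef_pos: [0.5954, 0.0947, 0.1712]
tool_rot: [0.748, -0.664, 0.003, 0.003]
ft_force: [0.9, -12.0, 0.4]
grip_width: 0.0208
grasp_force: 59.5
lock_hole 0.69 [294.2, 192.8] stand 0.06177510520828995 -0.11842781133183333 0.2712081916646668
pin_grip 0.6 [267.3, 293.0] stand 0.20389697356643516 -0.22000515128654496 0.07043640668676066
pin_grip 0.51 [288.3, 194.0] stand 0.04224662199537634 -0.1259860006163656 0.24581707545461617
-0.13999999999999996 47 x -0.012963512191490856 0.010453865693443753 z 0.16449142834492436 0.1948668062931156
-0.12999999999999995 37 x -0.016001825898312658 0.019760327312556763 z 0.16572733868051748 0.19491361815239605
-0.11999999999999994 4 x 0.018691519566381726 0.019436170723029524 z 0.17747153479395372 0.18193706866843917
-0.10999999999999993 6 x -0.012443410141212237 0.014813328543247597 z 0.16804978928634273 0.19370944657731903
```

View pics/z2.png

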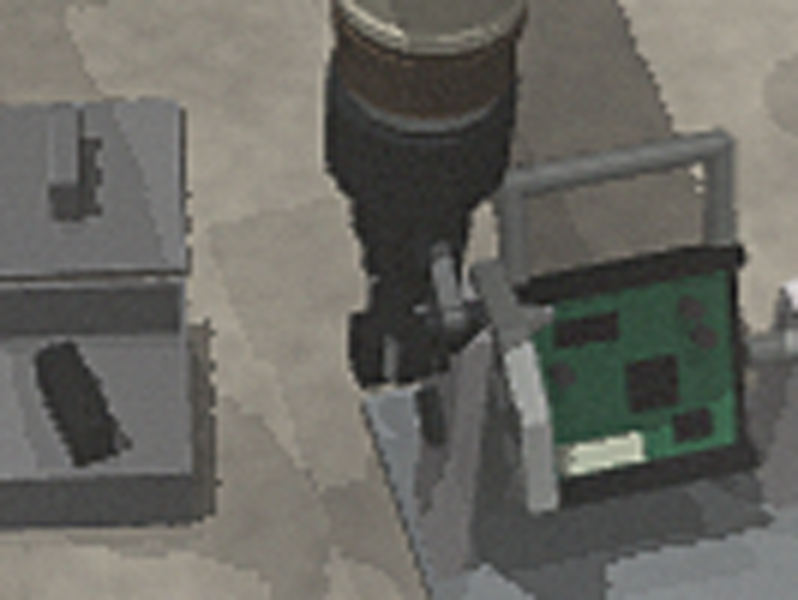

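The handle front meets the upright (contact force at 48–50 mm depth). Relieving the preload, releasing and withdrawing upward.

```bash
python3 -m creep '[[[3,0,0],[0,0,0]],[[0,0,0],[0,0,0]]]'; python3 -m creep '[[[0,0,0],[0,0,0]],[[0,0,0],[0,0,0]],[[0,0,0],[0,0,0]],[[0,0,0],[0,0,0]],[[0,0,-15],[0,0,0]],[[0,0,-30],[0,0,0]],[[0,0,-50],[0,0,0]],[[30,0,-30],[0,0,0]],[[50,0,0],[0,0,0]],[[50,0,0],[0,0,0]],[[0,0,0],[0,0,0]],[[0,0,0],[0,0,0]]]' 45; python3 s4.py; python3 s9.py pics/z3.png
```

```text
clock: 30.68
eef_pos: [0.5955, 0.0948, 0.1711]
tool_rot: [0.749, -0.663, 0.001, 0.001]
ft_force: [0.8, -5.6, -1.4]
grip_width: 0.0207
grasp_force: 59.5
clock: 32.17
eef_pos: [0.6112, -0.0327, 0.2969]
tool_rot: [0.749, -0.663, 0.0, -0.0]
ft_force: [0.1, 0.9, 0.4]
grip_width: 0.0452
grasp_force: 0.0
scene handle_bar 0.7 [321.6, 167.5] [0.536 0.199 0.216]
scene lock_hole 0.89 [292.0, 195.6] [0.602 0.108 0.19 ]
4
top handle_bar 0.82 [198.6, 199.4] [0.546 0.235 0.01 ]
top lock_hole 0.73 [229.4, 178.9] [0.59  0.119 0.2  ]
150
tilt 1.038036820307029 [0.853 0.118 0.508]
lock_hole 0.68 [292.5, 195.3] stand 0.00770639174227216 -0.10143951691115043 0.19216237460507857
lock_hole 0.38 [323.4, 226.1] stand 0.008825636893371533 0.006410417911213812 0.013404670194395951
pin_tip 0.52 [159.4, 307.4] stand 0.16280866434907212 -0.49265011832064004 0.042821739560296
pin_grip 0.71 [285.6, 194.4] stand 0.0007509991721086607 -0.1183479290854691 0.19272767021157144
pin_grip 0.43 [232.1, 204.1] stand -0.12470676205703776 -0.24718737952518913 0.03483634725417206
-0.14999999999999997 1 x -0.0056550101972451345 -0.0056550101972451345 z 0.18910302610308005 0.18910302610308005
-0.13999999999999996 50 x -0.013533010687680693 0.011547538069958145 z 0.16062836750160292 0.1921437756280866
-0.12999999999999995 48 x -0.01227269330170201 0.010478831348243895 z 0.16186565447111312 0.1933767267644111
-0.11999999999999994 47 x -0.01276586167302889 0.010487884298844542 z 0.16315354817268257 0.1933742374519245
-0.10999999999999993 48 x -0.0112018025546766 0.011865474270867302 z 0.1632132610849364 0.19462316778451616
```

View pics/z3.png

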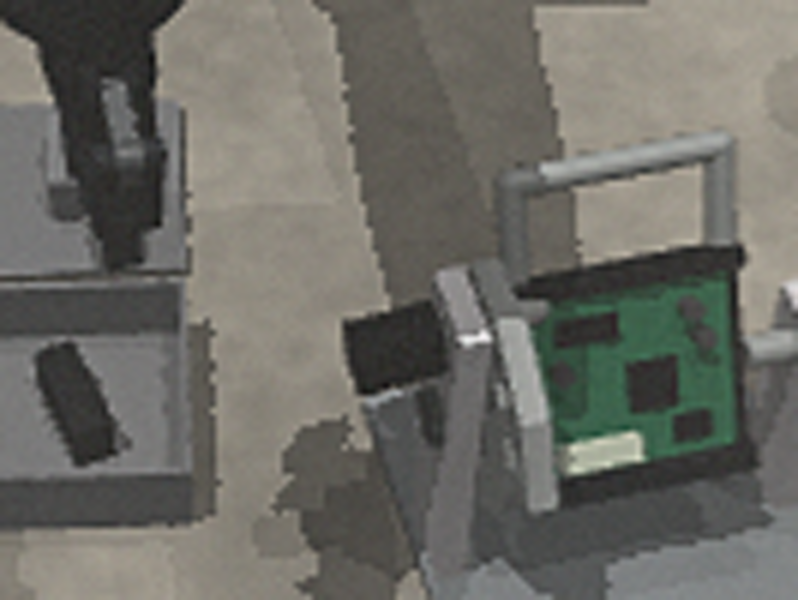

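The pin handle sits flush against the upright at (395,345), its tip shows beyond the sector plate at (535,310), and the gripper is clear. Handing in.

```bash
python3 -c "
from workcell import workorder
print(workorder.job_done())"
```

```text
the job is handed in; nothing more can be done
None
```

The holder measured 1.04 rad (60° is 1.047) and the pin from tub 2 is pushed home through the upright and sector plate; I handed the job in at about 32 of the 72 s, and no verdict came back.

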